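# Put a hot pendant away behind the cooling guard

## Robot

A 7-joint arm with a two-finger parallel gripper is mounted at the origin on the work surface. World frame = base frame: x ahead of the robot, y to its left, z up, the work surface at z = 0. Lengths are in m, angles in rad, forces in N, time in s.
With the tool pointing down it reaches from about 0.4 to 0.925 m from the base axis. Payload 4.1 kg.
Tool frame: the origin (TCP) lies on the centre line of the jaws, within the pads' length; the fingertips stand 19 mm ahead of it and the grasp point (between the pads) is the TCP; z points along the fingers, y is the line along which they close (so a half turn about z gives the same grasp; the last joint's range is limited). The gripper opens to 85 mm and grips with 20 to 120 N. Pads are 22 mm wide; open, the fingers measure 114 mm over their backs; the gripper's body (76 mm by 85 mm) begins 54 mm behind the grasp point. The pads swing forward as they close: fully open they stand 13 mm farther back than shut.
Start: joints at [-1.341, 0.398, 0.045, 1.537, -0.019, 1.207, -0.051], TCP at [0.21, 0.615, 0.25] pointing down, gripper open.
Joint ranges: [-2.82, 2.82], [-0.49, 2.23], [-1.37, 1.46], [0, 2.46], [-1.36, 4.5], [0.23, 2], [-2.94, 2.94]. Speed limits (rad/s): [2.57, 2.57, 3.14, 3.14, 3.14, 3.14, 3.14].

## Interface

Orientations are given as a rotation vector (axis times angle).
In Python, from rig import arm, claw, imaging gives the robot as it stands. Calls block until the motion is done:
- arm.goto(position, orientation): joint-space move of the TCP to a pose.
- arm.move_linear(position, rot=None, feed=0.15): straight line of the TCP; rot=None keeps the orientation; feed is the mean speed in m/s.
- arm.goto_joints(angles): joint-space move.
- claw.grip(opening, effort=None): finger opening in m; effort is the grip in N (None keeps the last); returns when the fingers have stopped.
- arm.sleep(seconds).
- arm.ik(position, orientation): joint angles nearest the present ones, or None.
- arm.get_state(): the state.
- imaging.capture(name): name is "scene" or "top" or "wrist"; returns a dict with "color" (420x560x3 uint8, blue, green, red), "fx", "fy", "cx", "cy" (pixels), "rvec" (rotation vector, rad) and "tvec" (3), from world to camera coordinates, as OpenCV has them. Camera axes: x right, y down, z forward; pixel columns grow to the right and rows downward; lengths in m; the calibration is good to about 2 mm. A picture is of the moment at which its call begins. There is no depth.
A pose or a line that the arm cannot do raises arm.Unreachable and nothing moves.
- arm.hand_in(): hands the job in; it is judged then, once.
The state is a dict: "t": time; "joint_positions": joint angles; "qd": joint speeds; "tau": joint torques, N m; "tool_pos": TCP position; "tcp_rot": TCP orientation; "force": force on the tool from outside, world axes, zero at the start; "moment": the same for the moment, N m; "finger_gap": finger opening in m; "grip_force": force on a finger pad.
Only numpy, scipy, OpenCV 4.12 (cv2) and the standard library are available. Lean on these libraries where they do the work, as an engineer would, in place of code of your own. Each camera call takes 0.05 s, during which the arm holds its last target. There are 200 camera calls.

## Task

The mirror pendant on the steel tray has just been soldered. Slide its tray along the table, without lifting or tipping it, through the open gate until it is fully inside the blue cooling guard; then swing the yellow gate shut, without slamming it, until its sprung latch snaps behind the strike. Leave everything else on the bench where it is.

Things in the scene. Friction and masses are not known exactly. Their poses are not given: they have to be found in the camera images.
- guard: Blue cooling guard fixed to the bench: three walls 70 mm high, 5 mm thick, no floor, no roof. Inside 170 mm deep (x) by 180 mm wide (y). Origin: centre of the inside at bench height; z up; -x is the open front with the gate: front edges of the side walls at x = -85 mm; +x points inwards, back wall's inner face at x = +85 mm. The gate is hinged at the -y wall and latches at the +y wall.
- strike_bar (a point): Middle of the upright steel strike bar, 8 mm thick, from 14 to 58 mm above the bench, on a bracket outside the guard's +y wall: at x = -119 mm, y = 105 mm in the guard's frame, whose axes it shares. The bracket reaches out to y = 124 mm and x = -126 mm. When the gate is shut the latch bolt lies behind this bar.
- gate_mouth (a point): Centre of the guard's front opening (in the plane of the front wall edges, midway between the side walls, 35 mm above the bench). Axes as the guard's.
- gate_hinge (a point): Point on the gate's upright hinge line, 36 mm above the bench, at x = -91 mm, y = -95 mm in the guard's frame. Turns with the gate: y runs from the hinge along the gate to its free edge, x from the gate's outer to its inner face (when shut: into the guard), z up. Opening turns it counter-clockwise from above.
- gate (a joint): Angle of the yellow gate, rad: 0 shut, grows as it swings outwards, 1.57 square to the front, stop at 2.1. Panel 8 mm thick, 4 to 68 mm above the bench, 190 mm from hinge line to free edge. Stays where it is left (about 0.05 N m friction). From about 0.08 rad the latch's bevel rides on the strike: up to about 10 N at the push pad; it has snapped in by 0.02 rad and then holds.
- gate_pad (a point): Face of the round black push pad (32 mm across, 3 mm thick) on the OUTER face of the gate, 7 mm outside the gate's mid-plane, 125 mm from the hinge line, 42 mm above the bench: the place to push. Turns with the gate, axes as gate_hinge: push along +x. The dark latch case beside it stands 20 mm off the outer face, 155 to 190 mm from the hinge line.
- bolt (a joint): How far the brass bevelled latch bolt is pushed back into its case, m: 0 = fully out (14 mm past the gate's free edge), about 0.008 while it rides over the strike, back to 0 once it has snapped in. Sprung outwards, about 1.6 to 3 N.
- tray_center (a point): Centre (half-way up, 15 mm above the bench) of the square steel tray, 110 x 110 x 30 mm high, about 0.3 to 0.65 kg, with an upright rim; a white tile and a round brass mirror pendant are fixed in it. Loose on the bench before the open gate; its sides lie along this frame's x and y; any way round will do. Pushed low on its side it slides easily.
- cutters: Cutting pliers with black and red handles lying on the bench, 140 mm long; bystander. Origin at the pivot.
- flat_pliers: Flat-nose pliers with black and red handles lying on the bench, 160 mm long; bystander. Origin at the pivot.
- flux: White flux bottle with red cap, 52 mm across, 110 mm high; bystander. Origin under its centre.
- nuggets: Green jar of glass nuggets, 68 mm across, 85 mm high; bystander. Origin under its centre.
Not all that is in view belongs to the job. There is more than one size of the part that bears tray_center; the job needs the middle-sized.

How it is judged:
By the outcome, as a careful person would: the job done as asked, in the order asked, and still so for the second after the job is handed in, with the robot touching nothing.
It also fails if it takes over 64 s, if anything falls off the work surface, if the arm or the gripper's body presses on something with over 40 N, if the wrist force passes 120 N, or if a joint passes its speed limit or range.

## Working session

There is one attempt and no reset: what is moved stays moved. The work goes in short steps, each a Python script; the robot and the scene stay as the last script left them, time stands still between calls to the robot, and variables do not carry over. Pictures are saved under pics/ and viewed, at most 10 in all, crops included, and the job is handed in when it is done.

```bash
mkdir -p pics; ls
cat > h.py <<'E'
import numpy as np, cv2
from rig import arm, claw, imaging
def cap(n,f):
    c=imaging.capture(n); cv2.imwrite('pics/'+f,c['color']); np.save('pics/'+f[:-4]+'.npy',c,allow_pickle=True); return c
def load(f): return np.load('pics/'+f+'.npy',allow_pickle=True).item()
def ray(c,uv,z):
    R=cv2.Rodrigues(np.array(c['rvec'],float))[0]; t=np.array(c['tvec'],float).ravel()
    o=-R.T@t; d=R.T@np.array([(uv[0]-c['cx'])/c['fx'],(uv[1]-c['cy'])/c['fy'],1.])
    return o+d*(z-o[2])/d[2]
def proj(c,p):
    R=cv2.Rodrigues(np.array(c['rvec'],float))[0]; q=R@np.array(p,float)+np.array(c['tvec'],float).ravel()
    return np.array([c['fx']*q[0]/q[2]+c['cx'],c['fy']*q[1]/q[2]+c['cy']])
E
python3 - <<'E'
from h import *
for n in ('top','scene'):
    c=cap(n,n+'1.png'); print(n,c['fx'],c['rvec'],c['tvec'])
E
```

```text
pics
top 449.1682919214362 [ 2.14679892 -2.09808661  0.18114973] [0.02909781 0.5091953  1.32082352]
scene 386.51440428404516 [ 2.16904836  1.14714738 -0.44460872] [-0.28931181 -0.25767864  1.28554478]
```

View pics/top1.png

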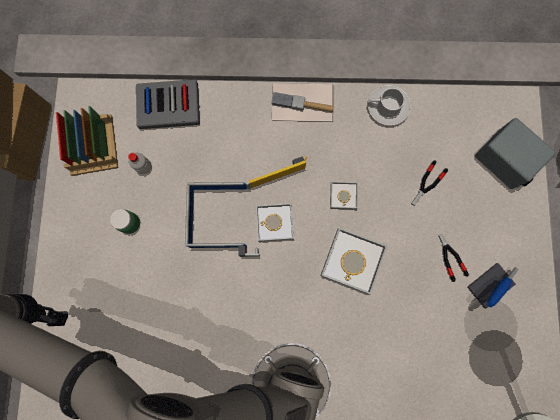

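View pics/scene1.png

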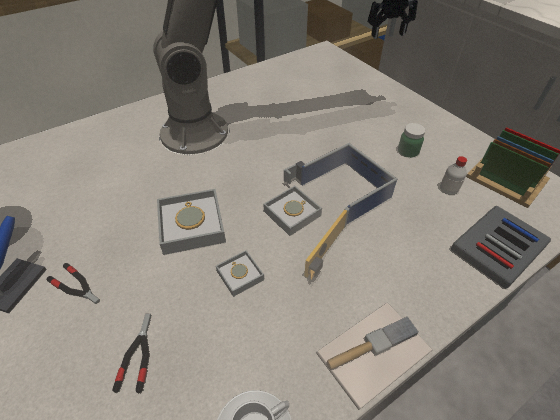

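The top view shows the guard at about (188–245, 185–246), opening towards image right (-y world). The gate runs from (247,187) to (305,160). The middle tray is at (275,223), the small one at (343,196) and the large one at (353,262). I'll zoom in to measure.

Run:
```python
from h import *
c=load('top1'); im=c['color'][148:268,170:320]
cv2.imwrite('pics/z1.png',cv2.resize(im,None,fx=5,fy=5,interpolation=cv2.INTER_CUBIC))
for uv in [(188,184),(188,246),(245,246),(245,185)]: print(uv,ray(c,uv,.07).round(3))
print(ray(c,(275,223),.03).round(3),ray(c,(343,196),.03).round(3))
for n,z in(('flux',.11),):pass
print(arm.get_state()['tcp_rot'])
```

```text
(188, 184) [0.583 0.326 0.07 ]
(188, 246) [0.395 0.315 0.07 ]
(245, 246) [0.399 0.146 0.07 ]
(245, 185) [0.583 0.153 0.07 ]
[0.475 0.061 0.03 ] [ 0.565 -0.148  0.03 ]
[-5.13873742e-01 -3.09909576e+00  2.73453395e-03]
```

View pics/z1.png

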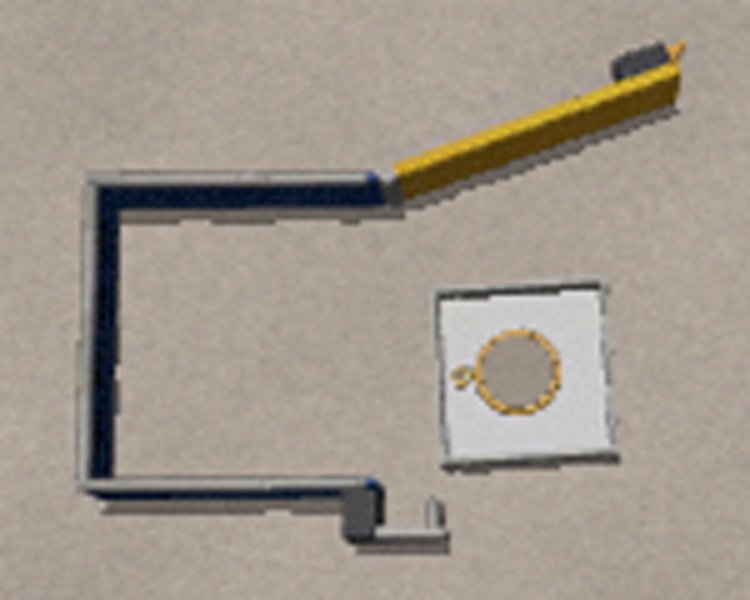

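The zoomed view gives these points in zoom pixels. Guard outer back corners: (88,172) and (78,492). Tray rim corners: (435,290), (607,281), (619,459), (444,468). Gate top edge: (395,165) to (680,65). Strike bar: (435,505).

Run:
```python
from h import *
c=load('top1')
P=lambda u,v,z: ray(c,((u+.5)/5-.5+170,(v+.5)/5-.5+148),z)[:2]
A=P(88,172,.07);B=P(78,492,.07);F=P(385,172,.07);G=P(383,481,.07);S=P(435,502,.058)
print('guard',A,B,F,G,'strike',S, 'width',np.linalg.norm(A-B))
for X,Y in((F,A),(G,B),(A,B)): d=Y-X;print('dir deg',np.degrees(np.arctan2(d[1],d[0])),np.linalg.norm(d))
T=[P(*q,.03) for q in((435,290),(607,281),(619,459),(444,468))]
print('tray',np.mean(T,0),[np.linalg.norm(T[i]-T[i-1]).round(4) for i in range(4)])
for i,j in((1,0),(2,3),(0,3),(1,2)): d=T[j]-T[i];print(np.degrees(np.arctan2(d[1],d[0])))
H=P(395,165,.068);E=P(680,65,.068);d=E-H;print('gate',H,E,np.linalg.norm(d),np.degrees(np.arctan2(d[1],d[0])))
# automatic tray check: bright white region
im=c['color'];m=(im.min(2)>205).astype(np.uint8);n,l,s,ce=cv2.connectedComponentsWithStats(m)
for i in range(1,n):
    if s[i,4]>60: print(s[i],ce[i])
```

```text
guard [0.58891402 0.32907965] [0.39454643 0.3230465 ] [0.59282123 0.14897235] [0.40517146 0.14307932] strike [0.39463819 0.11274215] width 0.1944611947280048
dir deg 91.24276767858407 0.18014968332478462
dir deg 93.37874572813527 0.18028055599381607
dir deg -178.22211464523124 0.1944611947280048
tray [0.47736126 0.06128813] [np.float64(0.1106), np.float64(0.1064), np.float64(0.1108), np.float64(0.1067)]
94.3198970390748
94.26117306936017
-175.2294535481571
-175.07403767223877
gate [0.59781862 0.14325536] [ 0.66447329 -0.0286732 ] 0.18439706313531679 -68.80927590374252
```

```bash
cat >> h.py <<'E'
C=np.array([.4955,.2345]); YAW=np.radians(92.1)
def W(gx,gy):
    c,s=np.cos(YAW),np.sin(YAW); return C+np.array([c*gx-s*gy,s*gx+c*gy])
def down(psi):
    y=np.array([np.cos(psi),np.sin(psi),0]);z=np.array([0,0,-1.]);return cv2.Rodrigues(np.c_[np.cross(y,z),y,z])[0].ravel()
def gatepose(th,off,z=.045):   # TCP pose to press the pad, off = TCP distance outside pad face
    psi=YAW+np.pi/2+th; y=np.array([np.cos(psi),np.sin(psi)]); x=np.array([y[1],-y[0]])
    p=W(-.091,-.095)+.125*y-(.007+off)*x
    return np.r_[p,z],psi
E
python3 - <<'E'
from h import *
s=arm.get_state();print(s['t'],s['finger_gap'])
psi=YAW+np.pi/2
q0=np.array(s['joint_positions'])
for k in(0,np.pi):
    for g in(-.27,-.06): 
        q=arm.ik(np.r_[W(g,.024),.03],down(psi+k)); print(k,g,None if q is None else np.round(q,2))
    for th in(1.9,1.4,.9,.4,0):
        p,a=gatepose(th,.011); q=arm.ik(p,down(a+k)); print('gate',k,th,None if q is None else np.round(q,2))
claw.grip(.06)
p=W(-.275,.024)
k=0 
qs=[arm.ik(np.r_[p,.15],down(psi+k)) for k in(0,np.pi)]
k=[0,np.pi][int(np.argmin([9e9 if q is None else np.abs(np.array(q)-q0).max() for q in qs]))]
print('k',k); arm.goto(np.r_[p,.15],down(psi+k))
arm.move_linear(np.r_[p,.06],feed=.1)
f0=np.array(arm.get_state()['force'])
for z in(.05,.045,.04,.036,.033,.03,.028,.026,.024):
    arm.move_linear(np.r_[p,z],feed=.03); f=np.array(arm.get_state()['force'])-f0; print(z,f.round(1))
    if f[2]>2: arm.move_linear(np.r_[p,z+.004],feed=.05); break
s=arm.get_state();print(s['t'],s['tool_pos'],s['finger_gap'])
cap('scene','s2.png')
E
```

```text
0.1 0.08537740677124445
0 -0.27 [-0.91  0.9   1.26  2.14 -1.08  1.   -2.13]
0 -0.06 [-0.4   0.43 -0.05  2.07  0.03  0.64  2.71]
gate 0 1.9 [-0.65  0.78  0.78  1.71 -0.66  0.94 -0.81]
gate 0 1.4 [-0.6   0.64  0.67  1.86 -0.53  0.83 -1.36]
gate 0 0.9 [-1.    0.93  1.26  2.01 -1.06  1.07 -1.43]
gate 0 0.4 [-1.14  0.87  1.26  2.11 -1.03  1.01 -2.01]
gate 0 0 [-0.38  0.38  0.03  2.11 -0.02  0.65  2.85]
3.141592653589793 -0.27 [-0.65  0.55  0.79  2.14 -0.61  0.7   0.59]
3.141592653589793 -0.06 [-0.8   0.47  0.45  2.08 -0.33  0.65 -0.09]
gate 3.141592653589793 1.9 [-0.32  0.64  0.28  1.7  -0.22  0.84  1.99]
gate 3.141592653589793 1.4 [-0.41  0.57  0.4   1.86 -0.3   0.78  1.59]
gate 3.141592653589793 0.9 [-0.52  0.49  0.46  2.   -0.33  0.72  1.08]
gate 3.141592653589793 0.4 [-0.64  0.44  0.48  2.1  -0.32  0.67  0.49]
gate 3.141592653589793 0 [-0.75  0.42  0.48  2.12 -0.31  0.67 -0.02]
k 3.141592653589793
0.05 [-0.6  0.1 -0.7]
0.045 [-1.8  0.5  0.1]
0.04 [-1.   0.1 -0.4]
0.036 [-1.4  0.1 -0.3]
0.033 [-1.4 -0.1  0. ]
0.03 [-1.6 -0.8  0.2]
0.028 [-0.3  0.3 -0. ]
0.026 [-0.7  0.3  0. ]
0.024 [-1.4  0.2  0.2]
6.7167 [ 0.48148139 -0.04118756  0.02387456] 0.06001136118753176
```

View pics/s2.png

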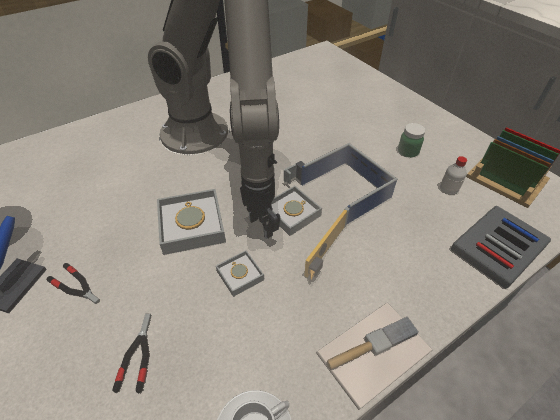

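The fingers stand behind the tray at about (262,230), clear of the bench and of the small tray. Next I push.

Run:
```python
from h import *
f0=np.array(arm.get_state()['force'])
for gx,gy,v in((-.235,.024,.05),(-.2,.022,.06),(-.14,.015,.07),(-.09,.010,.07),(-.058,.008,.05)):
    arm.move_linear(np.r_[W(gx,gy),.028],feed=v); s=arm.get_state(); print(gx,(np.array(s['force'])-f0).round(1))
arm.move_linear(np.r_[W(-.075,.008),.028],feed=.08)
arm.move_linear(np.r_[W(-.075,.008),.18],feed=.2)
p,a=gatepose(1.906,.06,.18); arm.goto(p,down(a+np.pi))
claw.grip(0.0)
print(arm.get_state()['t'])
c=cap('top','t3.png')
cv2.imwrite('pics/z3.png',cv2.resize(c['color'][148:268,170:320],None,fx=5,fy=5,interpolation=cv2.INTER_CUBIC))
```

```text
-0.235 [ 0.6 -0.4  0.4]
-0.2 [ 1.2 -1.3  1. ]
-0.14 [ 0.6 -1.8  1.6]
-0.09 [ 0.3 -0.7  0.9]
-0.058 [ 0.3 -0.7  0.7]
14.7583
```

View pics/z3.png

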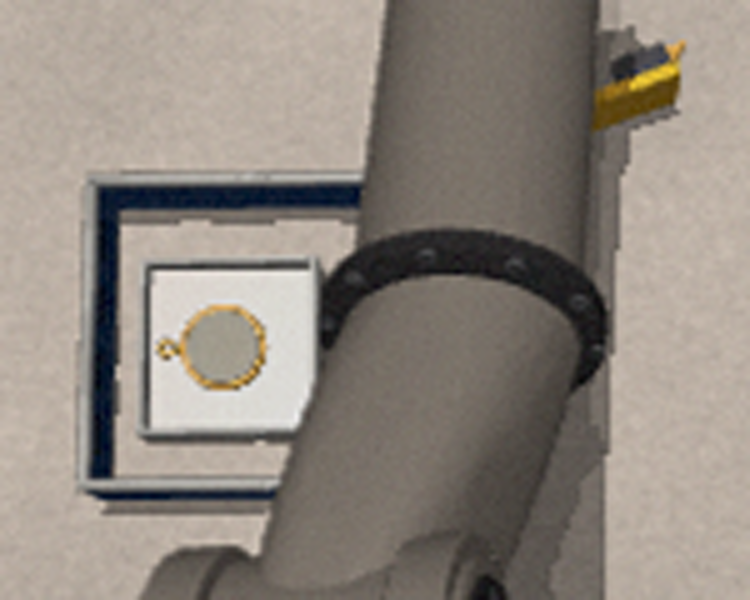

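The tray is fully inside and square: rim u 142–318 in the zoom, against front edges at about 383. Now the gate.

Run:
```python
from h import *
def mv(th,off,z=.045,v=.1):
    p,a=gatepose(th,off,z); arm.move_linear(p,rot=down(a+np.pi),feed=v)
mv(1.906,.06); f0=np.array(arm.get_state()['force'])
mv(1.906,.022,v=.1)
def F(th):
    a=YAW+np.pi/2+th; return float((np.array(arm.get_state()['force'])-f0)[:2]@[np.sin(a),-np.cos(a)])
log=[]
for th in list(np.arange(1.8,.16,-.15))+[.15,.12]:
    mv(th,.011,v=.07); log.append((round(th,2),round(F(th),1)))
    if abs(log[-1][1])>20: break
print(log,arm.get_state()['t'])
```

```text
[(np.float64(1.8), 0.3), (np.float64(1.65), 0.8), (np.float64(1.5), 0.6), (np.float64(1.35), -0.2), (np.float64(1.2), 0.1), (np.float64(1.05), 0.7), (np.float64(0.9), -0.2), (np.float64(0.75), 0.0), (np.float64(0.6), -0.2), (np.float64(0.45), -0.8), (np.float64(0.3), -0.9), (0.15, -0.0), (0.12, -0.9)] 22.175
```

Run:
```python
from h import *
def F(th,f0):
    a=YAW+np.pi/2+th; return float((np.array(arm.get_state()['force'])-f0)[:2]@[np.sin(a),-np.cos(a)])
f0=np.array(arm.get_state()['force']); log=[]
for th in np.arange(.105,-.09,-.012):
    p,a=gatepose(max(th,0),.011+min(th,0)*.125); arm.move_linear(p,rot=down(a+np.pi),feed=.02); log.append((round(float(th),3),round(F(th,f0),1)))
    if abs(log[-1][1])>18: break
print(log,arm.get_state()['t'])
```

```text
[(0.105, 0.1), (0.093, 1.1), (0.081, 0.3), (0.069, -0.8), (0.057, -4.8), (0.045, -6.4), (0.033, -6.8), (0.021, -0.4), (0.009, 0.5), (-0.003, -1.8), (-0.015, -5.1), (-0.027, -8.1), (-0.039, -10.2), (-0.051, -12.9), (-0.063, -16.2), (-0.075, -18.9)] 26.175
```

The force rose to about 7 N, dropped, then met the stop, so the latch looks snapped in. I'll back off and verify.

Run:
```python
from h import *
p,a=gatepose(0,.05); arm.move_linear(p,feed=.05)
p,a=gatepose(0,.05,.2); arm.move_linear(p,feed=.2)
arm.goto([0.3,-.42,.3],down(a+np.pi))
c=cap('top','t4.png'); print(arm.get_state()['t'])
d=np.abs(c['color'].astype(int)-load('top1')['color']).max(2)>40
a=c['color'][148:268,170:320]
cv2.imwrite('pics/z4.png',np.vstack([cv2.resize(a,(500,400)),cv2.resize(np.where(d[...,None],c['color'],c['color']//3),(500,200))[:200]]) )
s=cap('scene','s4.png')
```

```text
30.225
```

View pics/z4.png

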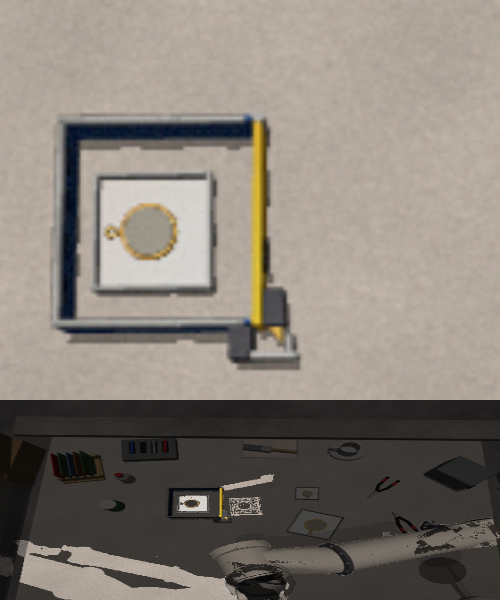

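View pics/s4.png

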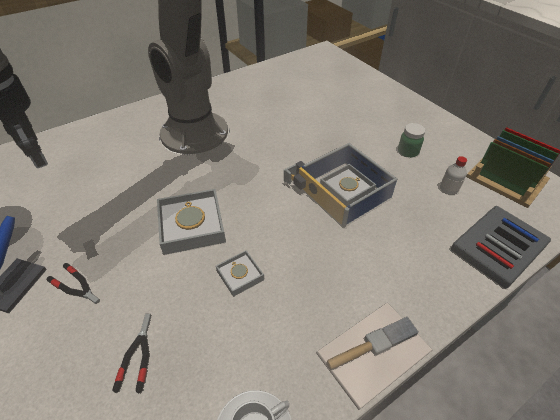

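The gate is flush and shut at zoom u≈260, with the bolt at (277,332) behind the strike bar at (290,345). The tray is inside and nothing else has moved.

```bash
python3 -c "
from h import *
print(arm.hand_in())"
```

```text
the job is handed in; nothing more can be done
None
```

The middle-sized tray is fully inside the guard, the gate is shut with its latch snapped behind the strike, nothing else on the bench moved, and the job was handed in at about 30 s.

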